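# Cover the prepared food

### The job

Cover the prepared food before it is put away: set each wooden lid on the crock or dish it fits, seated all round, and stack the empty divided bin on the bin of cherry tomatoes, turned end for end so that its feet lock into the rim pockets and it stands clear of the fruit instead of nesting down into the bin. Leave the drinking glass and the mustard jar where they are.

Things in the scene. Friction and masses are not known exactly. Their poses are not given: they have to be found in the camera images.
- large_crock: Large round stoneware crock, grey, open, with two garlic bulbs inside. Outer diameter 120 mm, wall 5 mm (mouth 110 mm), rim 72 mm above the worktop. Does not move. Origin: centre of its underside, on the worktop; z up.
- small_crock: Small round stoneware crock, grey, open, with green olives inside. Outer diameter 90 mm, wall 5 mm (mouth 80 mm), rim 60 mm above the worktop. Does not move. Origin: centre of its underside; z up.
- oblong_dish: Oblong stoneware dish, grey, open, with four brown eggs inside. Outside 150 mm (its x) by 96 mm (its y), wall 5 mm (mouth 140 x 86 mm), rim 56 mm above the worktop. Does not move. Origin: centre of its underside; a half turn makes no difference.
- large_lid: Large round wooden lid, lying flat. Bevelled plug 100 mm across, 8 mm deep; on it a plate 124 mm across, 7 mm thick; on the middle of that a round knob 26 mm across (narrower in its lowest 12 mm), up to 42 mm over the origin. 0.06 to 0.2 kg. Origin: centre of the plug's underside; z up. Fits the large crock, 5 mm play all round; seated, origin 64 mm above that one's.
- small_lid: Small round wooden lid, lying flat. Bevelled plug 70 mm across, 8 mm deep; on it a plate 94 mm across, 7 mm thick; on the middle of that a round knob 26 mm across (narrower in its lowest 12 mm), up to 42 mm over the origin. 0.06 to 0.2 kg. Origin: centre of the plug's underside; z up. Fits the small crock, 5 mm play all round; seated, origin 52 mm above that one's.
- oblong_lid: Oblong wooden lid, lying flat. Bevelled plug 130 (x) x 76 mm (y), 8 mm deep; on it a plate 154 x 100 mm, 7 mm thick; on the middle of that a bar handle 50 mm long (x), 14 mm thick (y), up to 42 mm over the origin. 0.06 to 0.2 kg. Origin: centre of the plug's underside; z up. Fits the oblong dish lengthwise, either way, 5 mm play all round; seated, origin 48 mm above that one's.
- fruit_bin: Fixed grey plastic stack-and-nest bin, cherry tomatoes in it, no divider. Rim 160 mm (x) by 121 mm (y), 50 mm high, narrower at the foot. Its -x end wall has a wide dip down to 26 mm; the +x end is full height. In each long rim: two shallow pockets 24 mm wide, 5 mm deep, at x = -50 and +22 mm, and two deep rib channels at x = +50 and -22 mm. Origin: centre of its underside.
- divided_bin: Loose empty bin, same shape as fruit_bin (bevelled feet 14 mm wide under its ribs), 0.12 to 0.26 kg. Cross wall at x = 0 with a grip bar on top: 12 mm thick (x), 78 mm long (y), 25 to 49 mm above the origin (centre of its foot); 60 mm free beside it. Starts facing as fruit_bin, within 0.35 rad. Stacked: low end over high end, origin 45 mm above fruit_bin's, play 5 mm in x, 4 mm in y.
- glass: Bystander: a plain clear drinking glass, 81 mm across, 103 mm tall, standing to the right of the work. Origin: centre of its base.
- mustard_jar: Bystander: a closed glass jar with yellow contents, 72 mm across, 102 mm tall, standing behind the work. Origin: centre of its base.
Not all that is in view belongs to the job. Leave any pink look-alike of the small_lid alone.

How it is judged:
At the end, for the whole second after the job is handed in: Each lid sits level on its own container, plug in the mouth (within 2.5 mm of seated height, centre within 8 mm; oblong 10 mm), and the divided bin stands level, feet in the fruit bin's rim pockets (45 mm up within 2.5 mm, centre within 8 mm); all released and at rest (horizontal distance between large_lid and large_crock below 0.008 m and z of large_lid in the frame of large_crock between 0.0615 and 0.0665 m and angle between each of large_lid, small_lid, oblong_lid, divided_bin's own z axis and vertical below 0.05 rad and linear speed of each of large_lid, small_lid, oblong_lid, divided_bin below 0.02 m/s and horizontal distance between small_lid and small_crock below 0.008 m and z of small_lid in the frame of small_crock between 0.0495 and 0.0545 m and horizontal distance between oblong_lid and oblong_dish below 0.01 m and z of oblong_lid in the frame of oblong_dish between 0.0455 and 0.0505 m and angle between the x axis of oblong_lid and the x axis of oblong_dish, either way round below 0.2 rad and horizontal distance between divided_bin and fruit_bin below 0.008 m and z of divided_bin in the frame of fruit_bin between 0.0425 and 0.0475 m and angle between the x axis of divided_bin and the x axis of fruit_bin, either way round below 0.15 rad); the robot touches nothing.
It fails at once if the drinking glass is pushed away (more than 30 mm) or tipped (distance of glass from where it was at the start of the episode above 0.03 m or angle between glass's own z axis and vertical above 0.3 rad).
It fails at once if the mustard jar is pushed away (more than 30 mm) or tipped (distance of mustard_jar from where it was at the start of the episode above 0.03 m or angle between mustard_jar's own z axis and vertical above 0.3 rad).
It also fails if it takes over 128 s, if anything falls off the work surface, if the arm or the gripper's body presses on something with over 40 N, if the wrist force passes 120 N, or if a joint passes its speed limit or range.

### The arm

A 6-joint arm with a two-finger parallel gripper is mounted at the origin on a cart in front of the work surface, level with it; the furniture and walls round the work are solid. World frame = base frame: x ahead of the robot, y to its left, z up, the work surface at z = 0. Lengths are in m, angles in rad, forces in N, time in s.
With the tool pointing down it reaches from about 0.3 to 0.775 m from the base axis. Payload 14.6 kg.
Tool frame: the origin (TCP) lies midway between the tips of the shut fingers; the grasp point (between the pads) lies 19 mm behind it; z points along the fingers, y is the line along which they close (so a half turn about z gives the same grasp; the last joint's range is limited). The gripper opens to 85 mm and grips with 20 to 120 N. Pads are 22 mm wide; open, the fingers measure 114 mm over their backs; the gripper's body (76 mm by 85 mm) begins 54 mm behind the grasp point. The pads swing forward as they close: fully open they stand 13 mm farther back than shut.
Start: joints at [-1.357, 0.3, 1.521, -0, 1.321, -0.067], TCP at [0.152, -0.528, 0.231] pointing down, gripper open.
Joint ranges: [-3.03, 3.03], [-0.79, 2.21], [0.23, 2.52], [-1.04, 4.18], [0, 3.07], [-2.55, 2.55]. Speed limits (rad/s): [2.22, 2.22, 2.57, 3.14, 3.14, 3.14].

### API

Orientations are given as [roll, pitch, yaw] about the fixed x, y, z axes, in that order (R = Rz(yaw) Ry(pitch) Rx(roll)).
In Python, from cell import get_state, read_camera, get_calibration, hand_in gives the robot as it stands.
- The arm moves only by the tool step_arm, never from a script. Its argument "increments" is a list that holds one entry, the list of rows, each a list of 6 numbers: the shift along the tool's x, y, z scaled (see below), then the turn, a rotation vector about the tool's x, y, z scaled (see below). A call has 1 to 12 rows; each row is the pose to reach, as a shift and turn from the pose commanded when the call began, along the tool's axes at that moment; what a row does not reach only later rows make up. The controller multiplies each number of a shift by 0.3 m and each number of a turn by 1.5 rad. A row lasts 1/8 s, in which the tool goes at most 62.5 mm and 10.7 degrees, less where a joint would pass 70% of its speed; a pose out of reach is approached as far as the arm can. A call with a number of a shift or a turn outside -1 to 1 is refused whole. A call with a gripper value outside its range is refused whole. "fingers" is the opening, from -1 (shut) to 1 (fully open), set as the call begins (left out, the last holds). The fingers move at their own pace and stop on an object; the grip force is fixed at half the most. Time passes only in rows, so rows that repeat a pose let the fingers close. It gives the time, the measured TCP pose, the force, the opening and the grip force at its end, in the units of the state.
- get_state(): the state, without advancing time (a new reading comes with each control period).
- read_camera(name): name is "scene" or "top" or "wrist"; returns the picture (400x640x3 uint8, red, green, blue); there is no depth.
- get_calibration(name): a dict with "fx", "fy", "cx", "cy" (pixels), "dist_coeffs" ([k1, k2, p1, p2, k3] as OpenCV has them; the pictures are not rectified), "R" (3x3) and "t" (3): a world point X has camera coordinates R X + t. Camera axes: x right, y down, z forward; pixel columns grow to the right and rows downward; lengths in m; the calibration is good to about 2 mm. A picture is of the moment at which its call begins: read the wrist's pose just before it. get_calibration takes no time and is no camera call; for the wrist camera it gives the pose at the moment of the call.
- hand_in(): hands the job in; it is judged then, once.
The state is a dict: "t": time; "joints": joint angles; "joint_vel": joint speeds; "joint_efforts": joint torques, N m; "eef_pos": TCP position; "eef_rot": TCP orientation; "contact_force": force on the tool from outside, world axes, zero at the start; "torque": the same for the moment, N m; "gripper_width": finger opening in m; "finger_force": force on a finger pad.
Only numpy, scipy, OpenCV 4.12 (cv2) and the standard library are available. Lean on these libraries where they do the work, as an engineer would, in place of code of your own. Each camera call takes 0.05 s, during which the arm holds its last target. There are 200 camera calls.

## Working session

There is one attempt and no reset: what is moved stays moved. The work goes in short steps, Python scripts to look and compute and a tool call to move; the robot and the scene stay as the last step left them, time stands still between calls to the robot, and variables do not carry over. Pictures are saved under pics/ and viewed, at most 14 in all, crops included, and the job is handed in when it is done.

Besides the shell and the picture viewer there is one more tool, called after ">>>" as name(argument=value, ...), one argument or row to a line, values as JSON. step_arm: Moves the arm, as the interface text tells. Its arguments: {"type":"object","properties":{"increments":{"type":"array"},"fingers":{"type":"number"}},"required":["increments"]}

```bash
mkdir -p pics; ls
python3 - <<'E'
from cell import *
import cv2
s=get_state();print(s)
for n in("scene","top","wrist"):
    im=read_camera(n);cv2.imwrite(f"pics/{n}0.png",im[:,:,::-1]);c=get_calibration(n);print(n,c)
E
```

```text
pics
{'t': 0.0, 'joints': array([-1.35659257e+00,  3.00473882e-01,  1.52161986e+00, -1.28195836e-05,
        1.32067616e+00, -6.65686778e-02]), 'joint_vel': array([-0.00194161,  0.00061668, -0.00107772, -0.00109178, -0.00127596,
        0.00141643]), 'joint_efforts': array([-2.46214346e-03, -5.43508780e+01, -3.61796665e+01, -1.67991716e-04,
        4.00390680e-03, -2.20114828e-05]), 'eef_pos': array([ 0.1523629 , -0.52822189,  0.23070338]), 'eef_rot': array([-3.14041719e+00, -6.59202182e-05,  2.80775575e-01]), 'contact_force': array([ 0.52489336, -0.65131249, -0.61714578]), 'torque': array([-0.00484394,  0.03312461,  0.00307849]), 'finger_force': 0.0, 'gripper_width': 0.08543386360455638}
scene {'fx': 485.3181868302403, 'fy': 485.3181868302403, 'cx': 313.5703991189828, 'cy': 197.0011995768282, 'dist_coeffs': array([0.05039201, 0.        , 0.        , 0.        , 0.        ]), 'R': array([[ 0.68431296, -0.72917493, -0.00443887],
       [-0.30264263, -0.27847388, -0.91151508],
       [ 0.66341783,  0.62510497, -0.4112427 ]]), 't': array([-0.50818741,  0.19785171,  1.69409647])}
top {'fx': 366.80445547875235, 'fy': 366.80445547875235, 'cx': 321.8197765896021, 'cy': 200.46738827037487, 'dist_coeffs': array([-0.00484775,  0.        ,  0.        ,  0.        ,  0.        ]), 'R': array([[ 0.02620098, -0.99956883,  0.0132541 ],
       [-0.99837405, -0.0268365 , -0.0502898 ],
       [ 0.05062381, -0.01191491, -0.99864672]]), 't': array([-0.13908421,  0.5723963 ,  1.57234925])}
wrist {'fx': 305.3079017343133, 'fy': 305.3079017343133, 'cx': 322.70780785596367, 'cy': 193.2714914250868, 'dist_coeffs': array([0.01237076, 0.        , 0.        , 0.        , 0.        ]), 'R': array([[ 2.76199351e-01, -9.61100021e-01, -8.16713098e-04],
       [-9.24084810e-01, -2.65795350e-01,  2.74627193e-01],
       [-2.64161280e-01, -7.50971404e-02, -9.61550434e-01]]), 't': array([-0.55040806, -0.03470142,  0.37944153])}
```

View pics/top0.png

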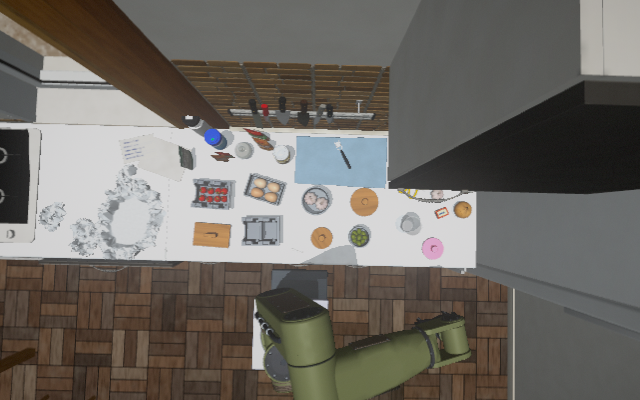

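View pics/scene0.png

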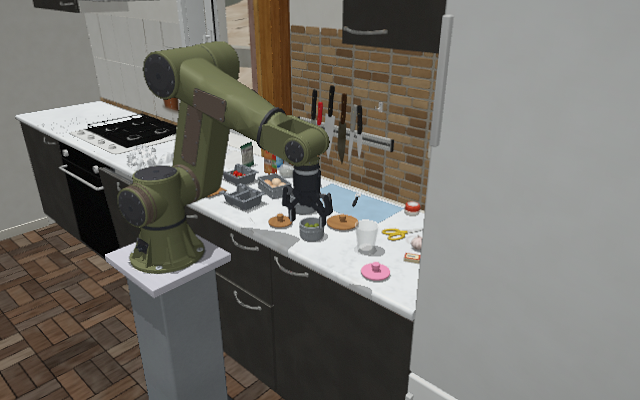

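The top view shows the fruit bin (213,194), dish (265,189), large crock (317,200), large lid (364,201), oblong lid (211,234), divided bin (262,230), small lid (321,238), small crock (359,236), glass (409,223) and jar (283,155). The pink lid is at (432,248). The scene view confirms this. Next I'll measure with the wrist camera.

```bash
cat > h.py <<'E'
from cell import *
import numpy as np, cv2, sys, pickle
from scipy.spatial.transform import Rotation as Ro
def shot(cam,name):
    c=get_calibration(cam); im=read_camera(cam)[:,:,::-1].copy()
    cv2.imwrite(f"pics/{name}.png",im); pickle.dump((c,im),open(f"pics/{name}.pkl","wb")); return c,im
def load(name): return pickle.load(open(f"pics/{name}.pkl","rb"))
def rays(c,uv):
    K=np.array([[c['fx'],0,c['cx']],[0,c['fy'],c['cy']],[0,0,1]])
    n=cv2.undistortPoints(np.array(uv,float).reshape(-1,1,2),K,c['dist_coeffs']).reshape(-1,2)
    d=np.c_[n,np.ones(len(n))]@c['R']; return -c['R'].T@c['t'], d/np.linalg.norm(d,axis=1)[:,None]
def plane(c,uv,z):
    C,d=rays(c,uv); return C+d*((z-C[2])/d[:,2])[:,None]
def tri(obs): # [(c,uv)...] -> point, residual
    A=np.zeros((3,3));b=np.zeros(3);L=[]
    for c,uv in obs:
        C,d=rays(c,[uv]);P=np.eye(3)-np.outer(d[0],d[0]);A+=P;b+=P@C;L.append((P,C))
    X=np.linalg.solve(A,b);return X,max(np.linalg.norm(P@(X-C)) for P,C in L)
def proj(c,X):
    K=np.array([[c['fx'],0,c['cx']],[0,c['fy'],c['cy']],[0,0,1]])
    return cv2.projectPoints(np.array(X,float).reshape(-1,3),cv2.Rodrigues(c['R'])[0],c['t'],K,c['dist_coeffs'])[0].reshape(-1,2)
def inc(goals,start=None):
    """goals: (x,y,z,yaw) tool down; prints rows (scaled) from start=(pos,rotvec-euler) or measured pose"""
    s=get_state(); p=s['eef_pos'];R=Ro.from_euler('xyz',s['eef_rot'])
    if start is not None: p=np.array(start[:3]);R=Ro.from_euler('xyz',[np.pi,0,start[3]])
    for g in goals:
        d=R.inv().apply(np.array(g[:3])-p)/.3
        w=(R.inv()*Ro.from_euler('xyz',[np.pi,0,g[3]])).as_rotvec()/1.5
        print(np.round(np.r_[d,w],3).tolist())
E
python3 -c "
from h import *
inc([(.40,-.33,.25,0)])"
```

```text
[0.976, -0.406, -0.063, -0.001, 0.0, 0.187]
```

>>> step_arm(
  increments=[
    [[0.976, -0.406, -0.063, 0, 0, 0.187], [0.976, -0.406, -0.063, 0, 0, 0.187], [0.976, -0.406, -0.063, 0, 0, 0.187], [0.976, -0.406, -0.063, 0, 0, 0.187], [0.976, -0.406, -0.063, 0, 0, 0.187], [0.976, -0.406, -0.063, 0, 0, 0.187], [0.976, -0.406, -0.063, 0, 0, 0.187], [0.976, -0.406, -0.063, 0, 0, 0.187]],
  ],
)

```text
t: 1.15
eef_pos: [0.3991, -0.3311, 0.25]
eef_rot: [-3.141, 0.0, -0.001]
contact_force: [-0.1, -0.3, -0.0]
gripper_width: 0.0849
finger_force: 0.0
```

```bash
python3 -c "
from h import *
shot('wrist','wA');print(get_state()['joint_vel'],get_state()['eef_pos'],get_state()['eef_rot'])"
```

```text
[ 0.0008097   0.00136167 -0.00147584  0.00255614 -0.00094026  0.00258222] [ 0.39904675 -0.33117293  0.25002341] [-3.14144970e+00  3.34347855e-04 -1.42201808e-03]
```

View pics/wA.png

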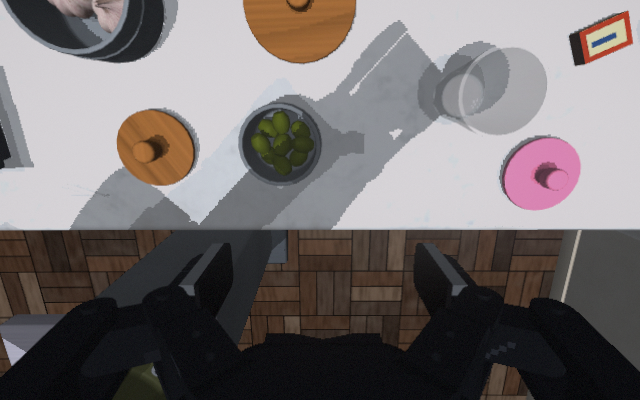

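Wrist view A shows the olives crock (281,143), small lid (155,148), glass (500,90) and pink lid (541,174). The large lid and crock are cut off at the top, so I'll sweep further out and take three views.

>>> step_arm(
  increments=[
    [[0.34, -0.43, -0.1, 0, 0, 0], [0.34, -0.43, -0.1, 0, 0, 0], [0.34, -0.43, -0.1, 0, 0, 0], [0.34, -0.43, -0.1, 0, 0, 0], [0.34, -0.43, -0.1, 0, 0, 0], [0.34, -0.43, -0.1, 0, 0, 0]],
  ],
)

```text
t: 1.95
eef_pos: [0.5012, -0.2024, 0.28]
eef_rot: [-3.142, 0.0, -0.002]
contact_force: [0.8, 1.5, 0.6]
gripper_width: 0.0854
finger_force: 0.0
```

```bash
python3 -c "
from h import *
shot('wrist','wB')"
```

>>> step_arm(
  increments=[
    [[0, -0.8, 0, 0, 0, 0], [0, -0.8, 0, 0, 0, 0], [0, -0.8, 0, 0, 0, 0], [0, -0.8, 0, 0, 0, 0], [0, -0.8, 0, 0, 0, 0], [0, -0.8, 0, 0, 0, 0], [0, -0.8, 0, 0, 0, 0]],
  ],
)

```text
t: 2.88
eef_pos: [0.502, 0.0375, 0.2801]
eef_rot: [3.142, 0.0, -0.002]
contact_force: [0.4, 0.3, 0.2]
gripper_width: 0.0855
finger_force: 0.0
```

```bash
python3 -c "
from h import *
shot('wrist','wC')"
```

>>> step_arm(
  increments=[
    [[0, -0.8, 0, 0, 0, 0], [0, -0.8, 0, 0, 0, 0], [0, -0.8, 0, 0, 0, 0], [0, -0.8, 0, 0, 0, 0], [0, -0.8, 0, 0, 0, 0], [0, -0.8, 0, 0, 0, 0], [0, -0.8, 0, 0, 0, 0]],
  ],
)

```text
t: 3.8
eef_pos: [0.5022, 0.2774, 0.2804]
eef_rot: [3.142, -0.0, -0.002]
contact_force: [-0.1, 0.1, -0.6]
gripper_width: 0.0854
finger_force: 0.0
```

```bash
python3 -c "
from h import *
_,d=shot('wrist','wD');_,b=load('wB');_,c=load('wC')
cv2.imwrite('pics/mos.png',np.vstack([np.hstack([cv2.resize(x,(400,250)) for x in(b,d)]),cv2.resize(c,(560,350))[:, :].copy() if 0 else np.hstack([cv2.resize(c,(480,300)),np.zeros((300,320,3),np.uint8)])]))"
```

```text
(no output)
```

View pics/mos.png

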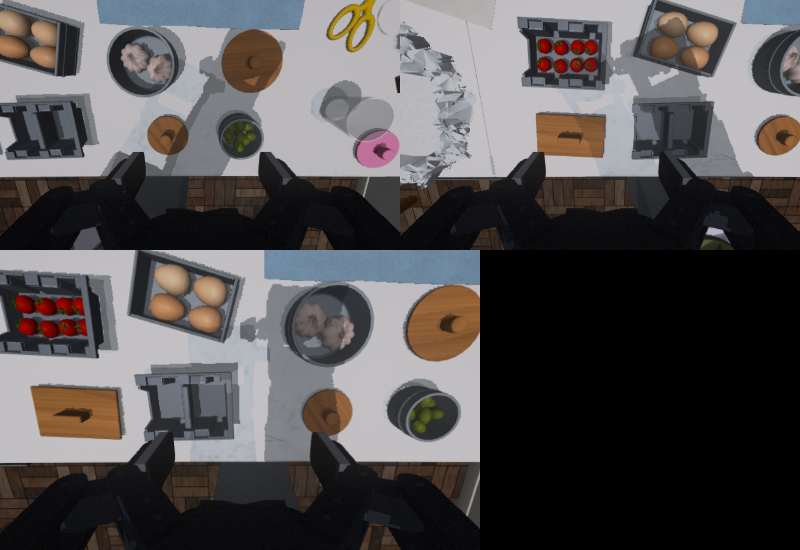

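The three wrist views B, C and D together show every item clearly. In C the large crock is near (437,432 in the mosaic's 0.75 scale) and the bins are at left. I'll zoom in to see the rim edges.

```bash
python3 -c "
from h import *
_,d=load('wD');_,b=load('wB');_,c=load('wC')
r=lambda im,x,y,w,h:cv2.resize(im[y:y+h,x:x+w],(400,300),interpolation=cv2.INTER_NEAREST)
cv2.imwrite('pics/cr.png',np.vstack([np.hstack([r(d,190,20,160,120),r(d,370,0,176,132)]),np.hstack([r(d,360,140,160,120),r(b,160,30,140,105)])]))
for n,im,x0,x1,y in(('crockB',b,165,300,100),('olivB',b,340,430,215),('dishD',d,380,540,60)):
  print(n,[tuple(int(v) for v in im[y,x]) for x in range(x0,x1,3)])
"
```

```text
crockB [(188, 185, 187), (188, 185, 187), (128, 120, 114), (101, 95, 91), (34, 31, 29), (33, 32, 30), (35, 32, 30), (36, 33, 30), (33, 30, 30), (36, 33, 32), (34, 32, 30), (132, 132, 150), (144, 141, 165), (146, 145, 166), (153, 151, 173), (125, 129, 147), (127, 130, 148), (107, 115, 135), (118, 125, 145), (137, 142, 157), (121, 125, 142), (133, 134, 148), (119, 123, 132), (80, 79, 89), (53, 52, 58), (123, 129, 144), (138, 143, 159), (149, 152, 167), (143, 145, 162), (153, 155, 169), (134, 136, 149), (98, 103, 119), (103, 105, 122), (115, 117, 131), (112, 113, 127), (103, 103, 117), (88, 88, 98), (116, 108, 103), (63, 58, 56), (55, 51, 49), (65, 62, 60), (105, 101, 98), (105, 100, 98), (105, 101, 99), (184, 177, 173)]
olivB [(131, 128, 126), (131, 125, 122), (130, 127, 124), (64, 61, 58), (44, 40, 40), (83, 79, 74), (27, 42, 40), (27, 55, 50), (29, 63, 55), (29, 60, 54), (28, 54, 49), (53, 55, 50), (26, 43, 40), (26, 44, 40), (30, 55, 50), (29, 57, 51), (30, 59, 52), (41, 50, 48), (30, 62, 55), (32, 75, 67), (32, 80, 72), (35, 79, 72), (35, 72, 64), (31, 54, 51), (55, 51, 51), (56, 5
[... 199 characters left out ...]
81, 76, 72), (75, 73, 72), (48, 62, 84), (49, 66, 91), (51, 69, 95), (51, 71, 99), (54, 73, 99), (54, 71, 99), (50, 68, 95), (47, 62, 82), (53, 57, 63), (47, 53, 63), (63, 66, 72), (74, 73, 73), (85, 81, 79), (88, 82, 80), (86, 82, 78), (80, 77, 73), (112, 105, 101), (46, 59, 73), (68, 86, 107), (82, 104, 130), (92, 116, 146), (100, 127, 161), (106, 134, 167), (111, 140, 176), (115, 146, 182), (122, 152, 190), (130, 161, 193), (134, 166, 193), (127, 159, 193), (120, 154, 192), (117, 150, 187), (113, 142, 177), (81, 100, 125), (53, 51, 50), (53, 52, 50), (53, 51, 50), (52, 49, 49), (53, 51, 50), (82, 76, 74), (130, 123, 117), (192, 189, 192), (192, 190, 192), (192, 189, 192), (193, 189, 192)]
```

View pics/cr.png

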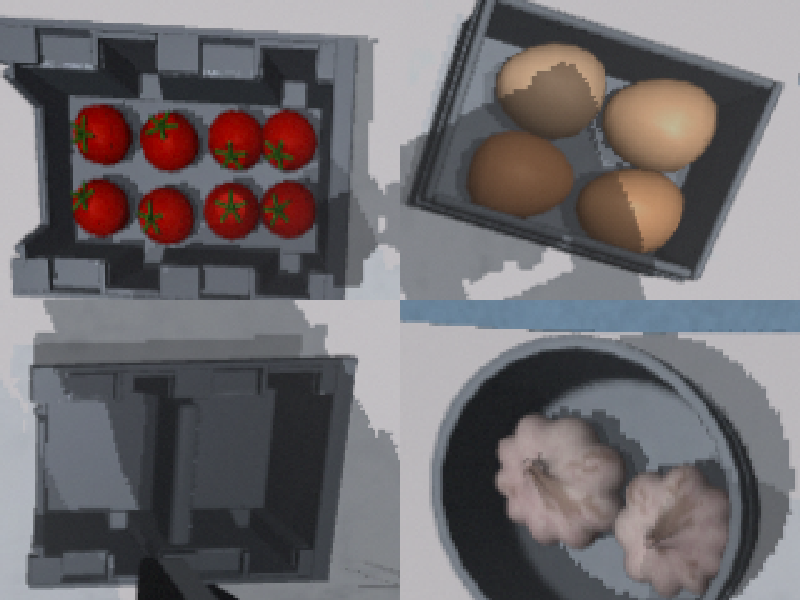

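The crops show the fruit bin with its low end on the left (+y) and its rim pockets at crop (75,55) and (228,55). Its x axis therefore points to the image right. The dish corners (782,84), (694,278) and (410,203), the divided bin with its bar at about (183,470), and the large crock rim are also clear.

```bash
cat > m.py <<'E'
from h import *
V={n:load(n) for n in('wA','wB','wC','wD')}
rng=np.random.default_rng(0)
def wood(im):
    h=cv2.cvtColor(im,cv2.COLOR_BGR2HSV); m=cv2.inRange(h,(8,120,60),(18,255,255))
    return cv2.morphologyEx(m,cv2.MORPH_CLOSE,np.ones((5,5)))
def blob(n,near):
    k,l,st,ce=cv2.connectedComponentsWithStats(wood(V[n][1]))
    i=l[near[1],near[0]]; cs,_=cv2.findContours((l==i).astype(np.uint8),cv2.RETR_EXTERNAL,cv2.CHAIN_APPROX_NONE)
    return max(cs,key=cv2.contourArea).reshape(-1,2)
def circ(P,r0,r1):
    best=(0,)
    for _ in range(4000):
        A=P[rng.choice(len(P),3,False)]
        M=np.c_[2*A,np.ones(3)]
        try: s=np.linalg.solve(M,(A**2).sum(1))
        except Exception: continue
        r=np.sqrt(max(s[2]+s[0]**2+s[1]**2,0))
        if not r0<r<r1: continue
        k=np.abs(np.hypot(*(P-s[:2]).T)-r)<.001
        if k.sum()>best[0]: best=(k.sum(),k)
    Q=P[best[1]]; s=np.linalg.lstsq(np.c_[2*Q,np.ones(len(Q))],(Q**2).sum(1),rcond=None)[0]
    return s[:2],np.sqrt(s[2]+s[0]**2+s[1]**2),best[0]
def edges(n,box):
    e=cv2.Canny(cv2.GaussianBlur(V[n][1],(3,3),0),30,80); x,y,w,h=box; m=np.zeros_like(e); m[y:y+h,x:x+w]=e[y:y+h,x:x+w]
    v,u=np.nonzero(m); return np.c_[u,v]
def do(name,views,h,r0,r1):
    obs=[]
    for n,uv in views:
        p,r,k=circ(plane(V[n][0],uv,h)[:,:2],r0,r1); print(name,n,np.round(p,4),'r',round(r,4),k)
        obs.append((V[n][0],proj(V[n][0],[*p,h])[0]))
    X,e=tri(obs); print('   tri',np.round(X,4),'res',round(e,4))
E
python3 - <<'E'
from m import *
do('large_lid',[('wB',blob('wB',(385,120))),('wC',blob('wC',(580,120)))],.015,.05,.07)
do('small_lid',[('wB',blob('wB',(250,215))),('wC',blob('wC',(420,215))),('wA',blob('wA',(180,130)))],.015,.04,.054)
do('large_crock',[('wB',edges('wB',(160,30,140,130))),('wC',edges('wC',(370,30,135,130)))],.072,.057,.063)
do('small_crock',[('wB',edges('wB',(340,170,90,90))),('wC',edges('wC',(510,170,110,90))),('wA',edges('wA',(230,90,100,105)))],.060,.042,.048)
for n,near in(('wC',(60,200)),('wC',(110,170)),('wD',(230,200)),('wD',(300,180))):
    c=blob(n,near); P=plane(V[n][0],c,.015)[:,:2]; (x,y),wh,a=cv2.minAreaRect((P*1e3).astype(np.float32)); print('oblong',n,x,y,wh,a)
E
```

```text
large_lid wB [ 0.5789 -0.3057] r 0.06 277
large_lid wC [ 0.5787 -0.305 ] r 0.0606 238
   tri [ 0.5788 -0.306   0.0139] res 0.0001
small_lid wB [ 0.4198 -0.125 ] r 0.045 172
small_lid wC [ 0.4194 -0.1241] r 0.045 155
small_lid wA [ 0.4193 -0.1256] r 0.0456 207
   tri [ 0.419  -0.1247  0.0134] res 0.0002
large_crock wB [ 0.5767 -0.0955] r 0.0593 357
large_crock wC [ 0.5764 -0.0955] r 0.0595 331
   tri [ 0.5765 -0.0955  0.0721] res 0.0002
small_crock wB [ 0.4279 -0.2841] r 0.0445 217
small_crock wC [ 0.428 -0.284] r 0.0444 233
small_crock wA [ 0.4288 -0.2851] r 0.0453 278
   tri [ 0.428  -0.2846  0.0593] res 0.0008
oblong wC 420.61163330078125 347.3548583984375 (153.23617553710938, 99.3705825805664) 86.82200622558594
oblong wC 390.712646484375 42.36572265625 (1075.84228515625, 601.6769409179688) 89.85387420654297
oblong wD 420.4693603515625 348.625 (151.96743774414062, 98.46217346191406) 86.82144165039062
oblong wD 391.0608215332031 282.403076171875 (1076.1318359375, 601.8883666992188) 89.85691833496094
```

Run:
```python
from m import *
c,d=V['wD'];c2,e=V['wC']
r=lambda im,x,y,w,h,s:cv2.resize(im[y:y+h,x:x+w],(w*s,h*s),interpolation=cv2.INTER_CUBIC)
a=r(d,180,10,170,145,3);b=r(d,360,155,155,110,3);z=r(e,170,155,155,110,3)
out=np.zeros((600,800,3),np.uint8)
A=r(d,180,10,165,145,2); A=cv2.resize(d[10:155,180:345],(400,352),interpolation=cv2.INTER_CUBIC)
D=cv2.resize(d[0:145,365:545],(400,322),interpolation=cv2.INTER_CUBIC)
B=cv2.resize(d[155:270,355:520],(400,279),interpolation=cv2.INTER_CUBIC)[:248]
Z=cv2.resize(e[155:270,170:335],(400,279),interpolation=cv2.INTER_CUBIC)[:248]
out[:352,:400]=A;out[:322,400:]=D;out[352:,:400]=B;out[352:,400:]=Z
out=np.clip(out.astype(float)*1.6,0,255).astype(np.uint8)
cv2.imwrite('pics/bins.png',out)
```

```text
(no output)
```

View pics/bins.png

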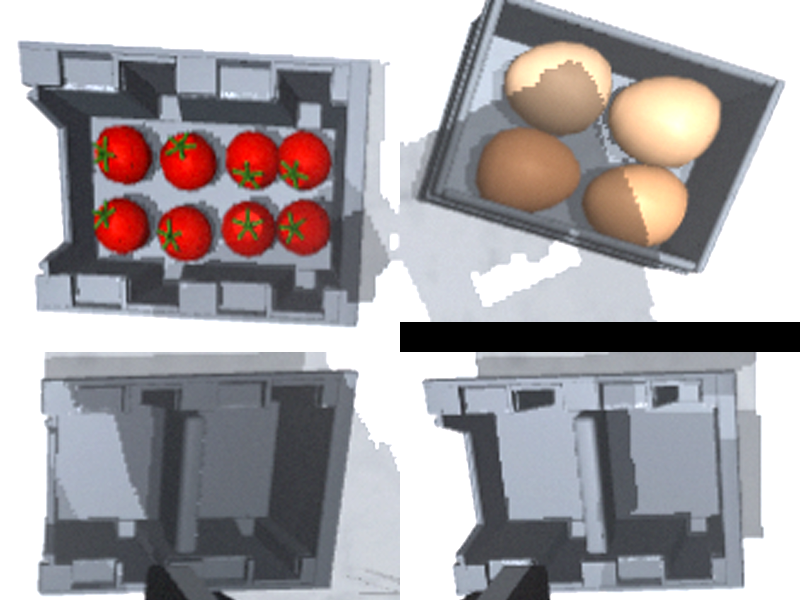

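Run:
```python
from m import *
def rep(name,n,o,s,pts,z):
    uv=[((x)/s+o[0],y/s+o[1]) for x,y in pts]; P=plane(V[n][0],uv,z)[:,:2]*1e3
    print(name,n,np.round(P,1).tolist(),'L',np.round(np.linalg.norm(np.roll(P,-1,0)-P,axis=1),1)); return P
s=400/165
rep('fruit','wD',(180,10),s,[(20,41),(360,61),(357,325),(38,310)],.05)
rep('div','wD',(355,155),s,[(42,380-352),(357,371-352),(331,588-352),(39,594-352)],.05)
rep('div','wC',(170,155),s,[(25,380-352),(338,371-352),(343,585-352),(60,592-352)],.05)
rep('bar','wD',(355,155),s,[(196,415-352),(185,552-352)],.049)
rep('bar','wC',(170,155),s,[(585,415-352)]and[(185,415-352),(196,552-352)],.049)
rep('dish','wD',(365,0),400/180,[(89,-2),(384,83),(296,271),(20,197)],.056)
# pocket centres of fruit: upper 75,70 /250,75 ; lower 97,290/243,293
rep('pockets','wD',(180,10),s,[(85,72),(247,77),(242,293),(100,290)],.045)
```

```text
fruit wD [[656.0, 423.7], [647.8, 270.1], [528.3, 271.2], [536.0, 430.0]] L [153.9 119.5 159.  120.1]
div wD [[500.4, 215.3], [504.5, 55.7], [383.2, 50.8], [379.6, 211.9]] L [159.7 121.4 161.1 120.9]
div wC [[500.7, 213.0], [505.0, 53.3], [385.0, 52.2], [381.4, 209.2]] L [159.8 119.9 157.  119.3]
bar wD [[481.6, 134.4], [404.4, 132.9]] L [77.2 77.2]
bar wC [[481.9, 133.1], [404.7, 132.6]] L [77.2 77.2]
dish wD [[680.5, 189.6], [643.0, 43.4], [554.0, 71.7], [591.5, 218.2]] L [150.9  93.4 151.3  93.4]
pockets wD [[644.3, 397.3], [642.2, 322.4], [543.8, 328.9], [545.4, 399.9]] L [74.9 98.6 71.  98.9]
```

Run:
```python
from m import *
c=get_calibration('top')
print('jar',plane(c,[(283,153)],.102),'glass',plane(c,[(409,222)],.08), get_state()['joints'])
s=400/165
f=lambda n,o,p:(V[n][0],(p[0]/s+o[0],p[1]/s+o[1]))
for a,b in(((196,63),(185,63)),((185,200),(196,200))): print('bar',tri([f('wD',(355,155),a),f('wC',(170,155),b)]))
for a,b in(((42,28),(25,28)),((357,19),(338,19))): print('rim div',tri([f('wD',(355,155),a),f('wC',(170,155),b)]))
print('dish corners',[tri([(V['wD'][0],a),(V['wC'][0],b)]) for a,b in (((537.8,37.4),(324,40)),((498.2,122),(298.7,121.3)),((374,88.7),(174.7,76)))])
ob=[]
for n,near in(('wC',(60,200)),('wD',(230,200))):
    k=cv2.minAreaRect(blob(n,near).astype(np.float32)); ob.append((V[n][0],k[0]))
print('oblong lid',tri(ob))
print('fruit TL D/C? skip')
inc([(.4205,.348,.12,1.45)])
inc([(.4205,.348,.12,1.515),(.4205,.348,.019,1.515)],(.4205,.348,.12,1.45))
```

```text
jar [[0.76263155 0.04194726 0.102     ]] glass [[ 0.49281246 -0.48745685  0.08      ]] [ 4.41064300e-01  3.21582452e-01  1.37891704e+00 -2.95392199e-05
  1.44076815e+00  2.01331435e+00]
bar (array([0.48120949, 0.13367098, 0.04691274]), np.float64(0.0001566799756064685))
bar (array([0.40434075, 0.1327067 , 0.04856581]), np.float64(0.00013128476368395569))
rim div (array([0.49986175, 0.21469675, 0.04644779]), np.float64(0.00010840311644127742))
rim div (array([0.50407454, 0.05345204, 0.04620114]), np.float64(0.0002233888560797805))
dish corners [(array([0.64468441, 0.03505024, 0.04276404]), np.float64(0.0007381553248020841)), (array([0.55405944, 0.06568368, 0.04523348]), np.float64(0.0007076579159284296)), (array([0.59983901, 0.21387552, 0.03187795]), np.float64(0.0071387152227834014))]
oblong lid (array([0.422262  , 0.3501876 , 0.01500723]), np.float64(0.00017721366154176626))
fruit TL D/C? skip
[-0.273, -0.234, 0.535, 0.0, -0.0, -0.968]
[0.0, 0.0, 0.0, 0.0, 0.0, -0.043]
[0.0, -0.0, 0.337, 0.0, 0.0, -0.043]
```

>>> step_arm(
  increments=[
    [[-0.272, -0.234, 0.535, 0, 0, -0.968], [-0.272, -0.234, 0.535, 0, 0, -0.968], [-0.272, -0.234, 0.535, 0, 0, -0.968], [-0.272, -0.234, 0.535, 0, 0, -0.968], [-0.272, -0.234, 0.535, 0, 0, -0.968], [-0.272, -0.234, 0.535, 0, 0, -0.968], [-0.272, -0.234, 0.535, 0, 0, -0.968], [-0.272, -0.234, 0.535, 0, 0, -0.968], [-0.272, -0.234, 0.535, 0, 0, -0.968], [-0.272, -0.234, 0.535, 0, 0, -0.968]],
  ],
)

```text
t: 5.1
eef_pos: [0.4204, 0.3486, 0.1198]
eef_rot: [3.141, -0.0, 1.448]
contact_force: [-0.1, 0.3, 0.9]
gripper_width: 0.0855
finger_force: 0.0
```

Run:
```python
from m import *
def fit(n,pts,z):
    E=edges(n,(0,0,640,300)).astype(float); L=[]
    for a,b in zip(pts,pts[1:]+pts[:1]):
        a=np.array(a,float);b=np.array(b,float);u=(b-a)/np.linalg.norm(b-a);w=np.array([-u[1],u[0]])
        t=(E-a)@u;k=(np.abs((E-a)@w)<2.5)&(t>6)&(t<np.linalg.norm(b-a)-6)
        vx,vy,x,y=cv2.fitLine(E[k].astype(np.float32),cv2.DIST_HUBER,0,.01,.01).ravel(); L.append((np.array([x,y]),np.array([vx,vy]),k.sum()))
    C=[]
    for i in range(len(L)):
        p,d,_=L[i-1];q,e,_=L[i]; C.append(p+d*np.linalg.solve(np.c_[d,-e],q-p)[0])
    P=plane(V[n][0],C,z)[:,:2]*1e3
    print(n,np.round(C,1).tolist(),[l[2] for l in L],'\n  L',np.round(np.linalg.norm(np.roll(P,-1,0)-P,axis=1),1),'ctr',np.round(P.mean(0),1),'ang',np.round(np.degrees(np.arctan2(*(P[0]-P[1])[::-1])),2),np.round(np.degrees(np.arctan2(*(P[3]-P[2])[::-1])),2))
    return C
a=fit('wD',[(405,0),(538,37.4),(498.2,122),(374,88.7)],.056)
b=fit('wC',[(183,0),(324,40),(298.7,121.3),(174.7,76)],.056)
for p,q in zip(a,b): print(tri([(V['wD'][0],p),(V['wC'][0],q)]))
im=V['wC'][1].copy()
cv2.imwrite('pics/dC.png',cv2.resize(im[0:140,150:350],(800,560),interpolation=cv2.INTER_CUBIC))
```

```text
wD [[406.0, -1.7999999523162842], [537.7000122070312, 39.79999923706055], [499.29998779296875, 119.9000015258789], [371.1000061035156, 90.4000015258789]] [np.int64(138), np.int64(145), np.int64(99), np.int64(70)] 
  L [151.3  88.7 154.3  97.3] ctr [617. 131.] ang 74.37 77.51
wC [[183.8000030517578, -0.5], [320.20001220703125, 41.79999923706055], [299.5, 121.9000015258789], [173.8000030517578, 76.0]] [np.int64(124), np.int64(61), np.int64(113), np.int64(63)] 
  L [148.9  88.7 148.5  78. ] ctr [619.8 122.4] ang 74.3 70.18
(array([0.6834426 , 0.18640778, 0.0464614 ]), np.float64(0.0006284026901582385))
(array([0.64120404, 0.03926101, 0.05009081]), np.float64(0.00039665396607042007))
(array([0.55492986, 0.06478022, 0.04524172]), np.float64(0.0009248750502589318))
(array([0.59913443, 0.21665916, 0.02835564]), np.float64(0.00818611055761451))
```

View pics/dC.png

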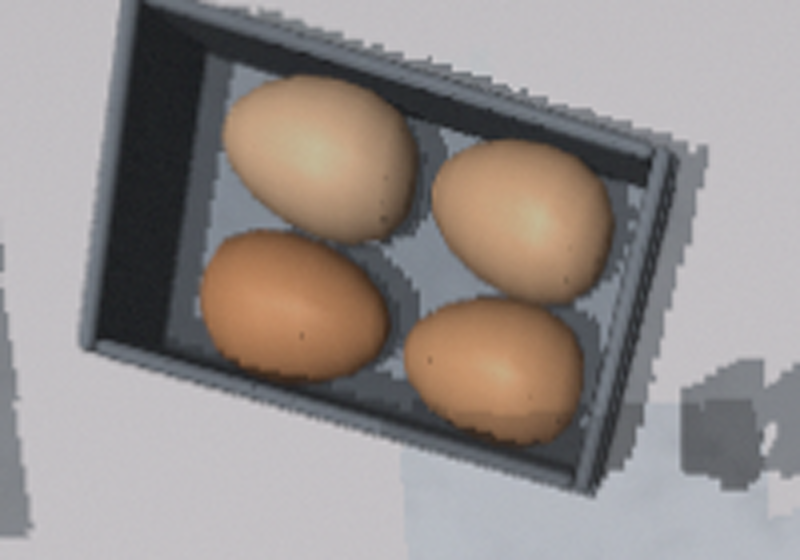

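The dish rim is clear, with outer corners at crop (80,346), (587,490), (673,152) and (128,-3). My first corner guesses in C were off, so I'll recompute.

Run:
```python
from m import *
C=[(182,-.75),(318.25,38),(296.75,122.5),(170,86.5)];D=[(405,-.9),(537.8,37.4),(498.2,122),(374,88.7)]
for n,Q in(('wC',C),('wD',D)):
    P=plane(V[n][0],Q,.056)[:,:2]*1e3
    print(np.round(P,1).tolist(),np.round(np.linalg.norm(np.roll(P,-1,0)-P,axis=1),1),'ctr',np.round(P.mean(0),1))
for p,q in zip(C,D): print(tri([(V['wC'][0],p),(V['wD'][0],q)]))
inc([(.4208,.3483,.119,1.515),(.4208,.3483,.019,1.515)],(.4205,.348,.12,1.45))
```

```text
[[680.2, 184.4], [643.4, 41.4], [553.9, 67.2], [593.7, 209.6]] [147.7  93.2 147.9  90. ] ctr [617.8 125.6]
[[680.5, 189.6], [642.9, 43.4], [553.9, 71.7], [591.5, 218.2]] [151.   93.4 151.3  93.5] ctr [617.2 130.7]
(array([0.68270848, 0.18771126, 0.04788043]), np.float64(0.00013368332904678846))
(array([0.64375529, 0.04140362, 0.05295421]), np.float64(0.0002610749254965242))
(array([0.55354744, 0.06775375, 0.04896946]), np.float64(5.231257424211999e-06))
(array([0.59335545, 0.2160112 , 0.0423035 ]), np.float64(0.0011815692905992534))
[0.001, 0.001, 0.003, 0.0, 0.0, -0.043]
[0.001, 0.001, 0.337, 0.0, 0.0, -0.043]
```

>>> step_arm(
  increments=[
    [[0, 0, 0, 0, 0, -0.043], [0, 0, 0.15, 0, 0, -0.043], [0, 0, 0.337, 0, 0, -0.043], [0, 0, 0.337, 0, 0, -0.043], [0, 0, 0.337, 0, 0, -0.043]],
  ],
  fingers=0.2,
)

```text
t: 5.72
eef_pos: [0.4204, 0.3489, 0.019]
eef_rot: [-3.142, 0.0, 1.515]
contact_force: [0.4, -0.5, 0.5]
gripper_width: 0.0514
finger_force: 0.0
```

>>> step_arm(
  increments=[
    [[0, 0, 0, 0, 0, 0], [0, 0, 0, 0, 0, 0], [0, 0, 0, 0, 0, 0], [0, 0, 0, 0, 0, 0], [0, 0, 0, 0, 0, 0], [0, 0, 0, 0, 0, 0]],
  ],
  fingers=-1,
)

```text
t: 6.48
eef_pos: [0.4206, 0.3492, 0.0195]
eef_rot: [3.141, -0.001, 1.517]
contact_force: [-1.3, 0.1, 7.3]
gripper_width: 0.0127
finger_force: 59.4
```

Run:
```python
from h import *
s=get_state();print(s['eef_pos'],s['eef_rot'])
inc([(.4208,.3483,.24,1.515),(.617,-.03,.24,1.32)],(.4205,.348,.019,1.515))
```

```text
[0.42055024 0.34917595 0.01950196] [ 3.14053120e+00 -8.33360930e-04  1.51660864e+00]
[0.001, 0.001, -0.737, 0.0, 0.0, 0.0]
[-1.222, 0.724, -0.737, -0.0, -0.0, 0.13]
```

>>> step_arm(
  increments=[
    [[0, 0, -0.1, 0, 0, 0], [0, 0, -0.3, 0, 0, 0], [0, 0, -0.737, 0, 0, 0], [0, 0, -0.737, 0, 0, 0], [-0.6, 0.36, -0.737, 0, 0, 0.06], [-0.6, 0.36, -0.737, 0, 0, 0.06], [-0.6, 0.36, -0.737, 0, 0, 0.06], [-0.6, 0.36, -0.737, 0, 0, 0.06], [-0.6, 0.36, -0.737, 0, 0, 0.06]],
  ],
)

```text
t: 7.6
eef_pos: [0.5187, 0.162, 0.2397]
eef_rot: [-3.141, 0.0, 1.424]
contact_force: [0.6, 0.9, -1.5]
gripper_width: 0.0127
finger_force: 58.8
```

>>> step_arm(
  increments=[
    [[-0.6, 0.35, 0, 0, 0, 0.07], [-0.6, 0.35, 0, 0, 0, 0.07], [-0.6, 0.35, 0, 0, 0, 0.07], [-0.6, 0.35, 0, 0, 0, 0.07], [-0.6, 0.35, 0, 0, 0, 0.07], [-0.6, 0.35, 0, 0, 0, 0.07]],
  ],
)

```text
t: 8.35
eef_pos: [0.5961, -0.0281, 0.2397]
eef_rot: [-3.141, -0.0, 1.323]
contact_force: [0.5, -0.4, -1.2]
gripper_width: 0.0128
finger_force: 58.9
```

Run:
```python
from h import *
s=get_state();print(s['eef_pos'],s['eef_rot'],s['gripper_width'])
c,im=shot('wrist','wE'); cv2.imwrite('pics/wE8.png',cv2.resize(im,(800,500)))
```

```text
[ 0.59607285 -0.02808452  0.2397289 ] [-3.14132603e+00 -2.64483774e-04  1.32339686e+00] 0.012801863718260214
```

View pics/wE8.png

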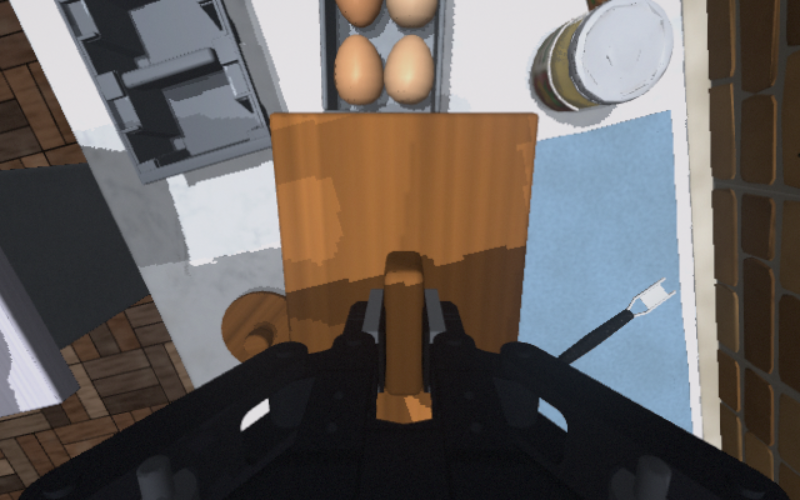

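The held lid hides most of the dish, though the dish's long rims (x≈328 and 440) run parallel to the lid. I'll back off 0.15 m and look again.

>>> step_arm(
  increments=[
    [[-0.5, 0, -0.1, 0, 0, 0], [-0.5, 0, -0.1, 0, 0, 0], [-0.5, 0, -0.1, 0, 0, 0], [-0.5, 0, -0.1, 0, 0, 0], [-0.5, 0, -0.1, 0, 0, 0]],
  ],
)

```text
t: 9.02
eef_pos: [0.5596, -0.1737, 0.2696]
eef_rot: [-3.141, -0.0, 1.323]
contact_force: [-0.3, 0.1, -1.8]
gripper_width: 0.0128
finger_force: 58.9
```

Run:
```python
from h import *
s=get_state();print(s['eef_pos'],s['eef_rot'],s['gripper_width'])
c,im=shot('wrist','wF'); cv2.imwrite('pics/wFc.png',cv2.resize(im[0:150,220:420],(800,600),interpolation=cv2.INTER_CUBIC))
```

```text
[ 0.5596326  -0.1736908   0.26956773] [-3.14138658e+00 -3.16575206e-04  1.32317737e+00] 0.012752833674180532
```

View pics/wFc.png

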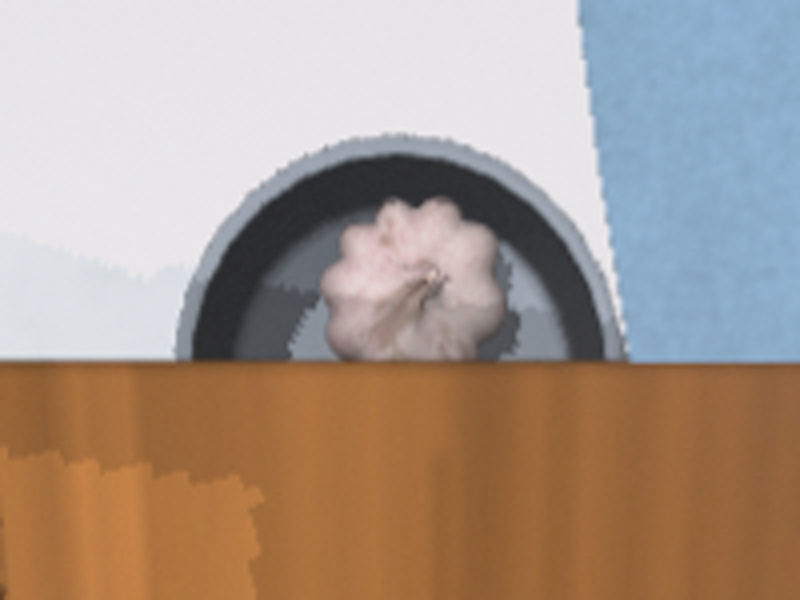

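That view shows only the large crock past the lid, because the held lid blocks the dish. I'll settle the dish rim from intensity profiles in the earlier views C and D.

Run:
```python
from m import *
def pr(n,y,x0,x1):
    print(n,'row',y,x0,cv2.cvtColor(V[n][1],cv2.COLOR_BGR2GRAY)[y,x0:x1].tolist())
def pc(n,x,y0,y1): print(n,'col',x,y0,cv2.cvtColor(V[n][1],cv2.COLOR_BGR2GRAY)[y0:y1,x].tolist())
for y in(25,60): pr('wD',y,372,408)
for y in(60,90): pr('wD',y,505,540)
for y in(25,60): pr('wC',y,165,195)
for y in(60,100): pr('wC',y,295,325)
for x in(420,470): pc('wD',x,90,125);pc('wD',x,0,28)
for x in(210,260): pc('wC',x,88,122);pc('wC',x,0,32)
```

```text
wD row 25 372 [191, 192, 191, 190, 191, 191, 190, 190, 189, 191, 190, 189, 191, 191, 192, 191, 184, 177, 178, 163, 120, 68, 47, 55, 76, 75, 46, 77, 108, 119, 112, 106, 121, 134, 133, 134]
wD row 60 372 [192, 193, 191, 192, 171, 127, 105, 106, 106, 77, 48, 44, 43, 54, 52, 43, 56, 70, 77, 75, 71, 82, 89, 90, 89, 89, 88, 87, 87, 87, 87, 82, 75, 75, 74, 73]
wD row 60 505 [129, 105, 71, 50, 51, 49, 51, 52, 51, 50, 51, 51, 49, 49, 51, 52, 51, 50, 53, 76, 106, 119, 122, 126, 174, 190, 190, 190, 191, 190, 189, 190, 190, 190, 190]
wD row 90 505 [52, 53, 53, 51, 52, 52, 74, 104, 128, 121, 143, 181, 191, 190, 191, 191, 191, 191, 189, 191, 191, 191, 190, 191, 190, 191, 190, 191, 190, 190, 191, 190, 191, 190, 191]
wC row 25 165 [191, 192, 192, 190, 191, 192, 193, 191, 191, 192, 192, 175, 132, 118, 107, 88, 57, 37, 32, 33, 32, 30, 34, 33, 34, 33, 35, 33, 35, 33]
wC row 60 165 [193, 192, 193, 191, 192, 193, 192, 160, 127, 120, 103, 74, 43, 36, 33, 34, 33, 34, 33, 32, 33, 36, 34, 34, 33, 33, 33, 35, 33, 50]
wC row 60 295 [133, 127, 119, 112, 101, 88, 66, 51, 76, 84, 84, 85, 80, 104, 118, 116, 103, 5
[... 821 characters left out ...]
 52, 51, 52, 53]
wC col 210 88 [115, 110, 102, 74, 41, 40, 57, 91, 113, 113, 103, 157, 192, 193, 193, 193, 193, 193, 194, 193, 194, 194, 193, 194, 193, 195, 193, 194, 194, 194, 193, 192, 194, 193]
wC col 210 0 [191, 165, 122, 111, 105, 109, 109, 92, 65, 40, 42, 44, 42, 43, 47, 60, 104, 133, 133, 132, 133, 134, 132, 130, 124, 136, 144, 150, 153, 158, 161, 162]
wC col 260 88 [151, 151, 152, 150, 150, 149, 145, 143, 142, 137, 134, 129, 123, 113, 98, 86, 68, 64, 59, 47, 46, 68, 95, 102, 93, 129, 184, 185, 185, 184, 183, 182, 182, 181]
wC col 260 0 [191, 194, 192, 192, 191, 191, 192, 192, 192, 192, 191, 191, 192, 191, 191, 187, 120, 120, 121, 94, 107, 121, 110, 92, 46, 44, 44, 43, 44, 42, 42, 65]
```

Run:
```python
from m import *
# outer rim points per side: L,R,bottom,top  (read off the profiles)
S={'wD':dict(L=[(398.8,25),(387.8,60)],R=[(529,60),(515,90)],B=[(420,97-1.6+3),(470,112.6)],T=[(470,14)]),
   'wC':dict(L=[(176.6,25),(172.2,60)],R=[(311.4,60),(301.5,100)],B=[(210,98.8),(260,112.8)],T=[(210,1.2),(260,15.5)])}
for n in S:
    P={k:plane(V[n][0],v,.056)[:,:2]*1e3 for k,v in S[n].items()}
    a=np.radians(75.4);x=np.array([np.cos(a),np.sin(a)]);y=np.array([-x[1],x[0]])
    for k in P: print(n,k,np.round(P[k]@(x if k in'LR' else y),1), end=' ')
    X=((P['L']@x).mean()+(P['R']@x).mean())/2;Y=((P['B']@y).mean()+(P['T']@y).mean())/2
    print('ctr',np.round(X*x+Y*y,1))
```

```text
wD L [353.6 354.3] wD R [203.4 205. ] wD B [-520.4 -519.8] wD T [-614.5] ctr [619.3 127.1]
wC L [352.6 353.2] wC R [204.2 205. ] wC B [-519.9 -519.1] wC T [-617.4 -617.6] ctr [620.4 126.5]
```

Run:
```python
from h import *
inc([(.60,.0,.2,1.316),(.620,.1275,.16,1.316),(.620,.1275,.11,1.316)])
```

```text
[0.594, -0.011, 0.232, -0.0, -0.0, 0.005]
[1.022, -0.051, 0.365, -0.0, -0.0, 0.005]
[1.022, -0.051, 0.532, -0.0, -0.0, 0.005]
```

>>> step_arm(
  increments=[
    [[0.3, -0.01, 0.1, 0, 0, 0.005], [0.594, -0.011, 0.232, 0, 0, 0.005], [0.8, -0.04, 0.232, 0, 0, 0.005], [0.922, -0.051, 0.365, 0, 0, 0.005], [0.922, -0.051, 0.365, 0, 0, 0.005], [0.922, -0.051, 0.365, 0, 0, 0.005], [0.922, -0.051, 0.365, 0, 0, 0.005], [0.922, -0.051, 0.365, 0, 0, 0.005]],
  ],
)

```text
t: 10.07
eef_pos: [0.613, 0.0961, 0.161]
eef_rot: [3.14, -0.0, 1.314]
contact_force: [0.3, -0.8, -1.4]
gripper_width: 0.0133
finger_force: 58.9
```

Run:
```python
from h import *
s=get_state();print(s['eef_pos'],s['eef_rot'])
inc([(.620,.1275,.10,1.316),(.620,.1275,.0685,1.316)])
```

```text
[0.61295443 0.0960995  0.16096003] [ 3.14049386e+00 -3.26153659e-04  1.31369367e+00]
[0.107, -0.004, 0.203, 0.001, -0.0, -0.002]
[0.107, -0.004, 0.308, 0.001, -0.0, -0.002]
```

>>> step_arm(
  increments=[
    [[0.107, -0.004, 0.1, 0, 0, 0], [0.107, -0.004, 0.2, 0, 0, 0], [0.107, -0.004, 0.203, 0, 0, 0], [0.107, -0.004, 0.25, 0, 0, 0], [0.107, -0.004, 0.29, 0, 0, 0], [0.107, -0.004, 0.308, 0, 0, 0], [0.107, -0.004, 0.308, 0, 0, 0], [0.107, -0.004, 0.308, 0, 0, 0]],
  ],
)

```text
t: 11.08
eef_pos: [0.6199, 0.128, 0.068]
eef_rot: [3.141, -0.0, 1.314]
contact_force: [-0.2, -0.7, -1.1]
gripper_width: 0.0128
finger_force: 58.9
```

>>> step_arm(
  increments=[
    [[0, 0, 0.003, 0, 0, 0], [0, 0, 0.003, 0, 0, 0], [0, 0, 0.003, 0, 0, 0], [0, 0, 0.003, 0, 0, 0]],
  ],
  fingers=0.2,
)

```text
t: 11.58
eef_pos: [0.6198, 0.128, 0.0669]
eef_rot: [3.142, -0.0, 1.314]
contact_force: [0.5, -0.6, -1.0]
gripper_width: 0.051
finger_force: 0.0
```

Run:
```python
from h import *
s=get_state();print(s['eef_pos'],s['gripper_width'])
inc([(.620,.1275,.22,1.316),(.443,.1332,.22,.20)],(.62,.1275,.068,1.315))
inc([(.443,.1332,.12,.024),(.443,.1332,.021,.024)],(.443,.1332,.22,.2))
```

```text
[0.61977176 0.12799284 0.06693622] 0.051000410845329566
[0.0, 0.0, -0.507, 0.0, 0.0, -0.001]
[-0.131, -0.576, -0.507, 0.0, -0.0, 0.743]
[-0.0, -0.0, 0.333, 0.0, -0.0, 0.117]
[-0.0, -0.0, 0.663, 0.0, -0.0, 0.117]
```

>>> step_arm(
  increments=[
    [[0, 0, -0.15, 0, 0, 0], [0, 0, -0.4, 0, 0, 0], [0, 0, -0.507, 0, 0, 0.1], [-0.131, -0.576, -0.507, 0, 0, 0.743], [-0.131, -0.576, -0.507, 0, 0, 0.743], [-0.131, -0.576, -0.507, 0, 0, 0.743], [-0.131, -0.576, -0.507, 0, 0, 0.743], [-0.131, -0.576, -0.507, 0, 0, 0.743], [-0.131, -0.576, -0.507, 0, 0, 0.743], [-0.131, -0.576, -0.507, 0, 0, 0.743]],
  ],
)

```text
t: 12.82
eef_pos: [0.4427, 0.1338, 0.219]
eef_rot: [3.142, -0.0, 0.203]
contact_force: [-0.2, 0.1, -0.4]
gripper_width: 0.0511
finger_force: 0.0
```

Run:
```python
from h import *
s=get_state();print(s['eef_pos'],s['eef_rot'],s['joints'][5])
inc([(.443,.1332,.12,.024),(.443,.1332,.021,.024)])
```

```text
[0.44269473 0.13377721 0.21899306] [ 3.14157959e+00 -2.61627006e-05  2.03148391e-01] 1.5818989290271832
[0.001, 0.002, 0.33, 0.0, -0.0, 0.119]
[0.001, 0.002, 0.66, 0.0, -0.0, 0.119]
```

>>> step_arm(
  increments=[
    [[0.001, 0.002, 0.15, 0, 0, 0.119], [0.001, 0.002, 0.33, 0, 0, 0.119], [0.001, 0.002, 0.45, 0, 0, 0.119], [0.001, 0.002, 0.58, 0, 0, 0.119], [0.001, 0.002, 0.66, 0, 0, 0.119], [0.001, 0.002, 0.66, 0, 0, 0.119], [0.001, 0.002, 0.66, 0, 0, 0.119]],
  ],
)

```text
t: 13.7
eef_pos: [0.4436, 0.1334, 0.0219]
eef_rot: [-3.141, -0.001, 0.023]
contact_force: [0.6, -0.0, 0.3]
gripper_width: 0.0511
finger_force: 0.0
```

>>> step_arm(
  increments=[
    [[0, 0, 0, 0, 0, 0], [0, 0, 0, 0, 0, 0], [0, 0, 0, 0, 0, 0], [0, 0, 0, 0, 0, 0], [0, 0, 0, 0, 0, 0], [0, 0, 0, 0, 0, 0]],
  ],
  fingers=-1,
)

```text
t: 14.45
eef_pos: [0.4435, 0.1334, 0.0218]
eef_rot: [-3.141, -0.001, 0.022]
contact_force: [-1.3, -0.6, 6.5]
gripper_width: 0.0111
finger_force: 59.6
```

>>> step_arm(
  increments=[
    [[0, 0, -0.05, 0, 0, 0], [0, 0, -0.2, 0, 0, 0], [0, 0, -0.4, 0, 0, 0], [0, 0, -0.6, 0, 0, 0], [0, 0, -0.7, 0, 0, 0], [0, 0, -0.7, 0, 0, 0]],
  ],
)

```text
t: 15.2
eef_pos: [0.4435, 0.1334, 0.2337]
eef_rot: [-3.141, -0.005, 0.021]
contact_force: [0.3, 0.0, -2.0]
gripper_width: 0.0109
finger_force: 58.9
```

Run:
```python
from h import *
s=get_state();print(s['eef_pos'],s['eef_rot'],s['joints'][5])
R=s['eef_rot'][2]
inc([(.517,.24,.2315,R+1.47)]);inc([(.592,.3475,.2,3.092)],(.517,.24,.2315,R+1.47))
```

```text
[0.44350534 0.13338981 0.23373296] [-3.14066275 -0.00471891  0.02146084] 1.762367804833408
[0.253, -0.35, 0.009, 0.002, -0.003, -0.98]
[0.377, 0.221, 0.105, 0.0, 0.0, -1.067]
```

>>> step_arm(
  increments=[
    [[0.253, -0.35, 0.009, 0, 0, -0.98], [0.253, -0.35, 0.009, 0, 0, -0.98], [0.253, -0.35, 0.009, 0, 0, -0.98], [0.253, -0.35, 0.009, 0, 0, -0.98], [0.253, -0.35, 0.009, 0, 0, -0.98], [0.253, -0.35, 0.009, 0, 0, -0.98], [0.253, -0.35, 0.009, 0, 0, -0.98], [0.253, -0.35, 0.009, 0, 0, -0.98], [0.253, -0.35, 0.009, 0, 0, -0.98]],
  ],
)

```text
t: 16.32
eef_pos: [0.5162, 0.2397, 0.2271]
eef_rot: [-3.14, 0.001, 1.49]
contact_force: [0.4, 0.4, -2.4]
gripper_width: 0.0108
finger_force: 59.0
```

>>> step_arm(
  increments=[
    [[0.377, 0.221, 0.105, 0, 0, -0.98], [0.377, 0.221, 0.105, 0, 0, -0.98], [0.377, 0.221, 0.105, 0, 0, -0.98], [0.377, 0.221, 0.105, 0, 0, -0.98], [0.377, 0.221, 0.105, 0, 0, -0.98], [0.377, 0.221, 0.105, 0, 0, -0.98], [0.377, 0.221, 0.105, 0, 0, -0.98], [0.377, 0.221, 0.105, 0, 0, -0.98], [0.377, 0.221, 0.105, 0, 0, -0.98]],
  ],
)

```text
t: 17.45
eef_pos: [0.5915, 0.3472, 0.196]
eef_rot: [-3.141, -0.001, 2.957]
contact_force: [0.3, -0.6, -0.9]
gripper_width: 0.0107
finger_force: 59.2
```

Run:
```python
from h import *
s=get_state();print(s['eef_pos'],s['eef_rot'],s['joints'])
inc([(.592,.3475,.15,3.093),(.592,.3475,.08,3.093),(.592,.3475,.068,3.093)])
```

```text
[0.5915292  0.34719815 0.19597612] [-3.14079919e+00 -1.04288244e-03  2.95704577e+00] [ 4.77377139e-01  6.37689701e-01  1.11519185e+00  1.53476698e-05
  1.39002143e+00 -9.08875490e-01]
[-0.002, 0.001, 0.153, -0.0, -0.001, -0.091]
[-0.002, 0.002, 0.387, -0.0, -0.001, -0.091]
[-0.002, 0.002, 0.427, -0.0, -0.001, -0.091]
```

>>> step_arm(
  increments=[
    [[-0.002, 0.001, 0.1, 0, 0, -0.091], [-0.002, 0.001, 0.2, 0, 0, -0.091], [-0.002, 0.002, 0.3, 0, 0, -0.091], [-0.002, 0.002, 0.38, 0, 0, -0.091], [-0.002, 0.002, 0.38, 0, 0, -0.091], [-0.002, 0.002, 0.38, 0, 0, -0.091], [-0.002, 0.002, 0.38, 0, 0, -0.091]],
  ],
)

```text
t: 18.32
eef_pos: [0.5929, 0.3481, 0.0842]
eef_rot: [3.141, 0.002, 3.097]
contact_force: [-0.1, 0.3, -1.5]
gripper_width: 0.011
finger_force: 59.2
```

Run:
```python
from h import *
s=get_state();print(s['eef_pos'],s['eef_rot'])
c,im=shot('wrist','wG');t,b=shot('scene','sG')
a=cv2.resize(im,(560,350)); k=cv2.resize(b[140:240,200:300],(240,240),interpolation=cv2.INTER_CUBIC)
o=np.zeros((350,800,3),np.uint8);o[:,:560]=a;o[:240,560:]=k
cv2.imwrite('pics/hov.png',o)
inc([(.592,.3475,.067,3.093)])
```

```text
[0.59291665 0.34808055 0.08419891] [3.14062294e+00 1.68195622e-03 3.09654693e+00]
[0.003, -0.002, 0.056, 0.0, 0.001, 0.003]
```

View pics/hov.png

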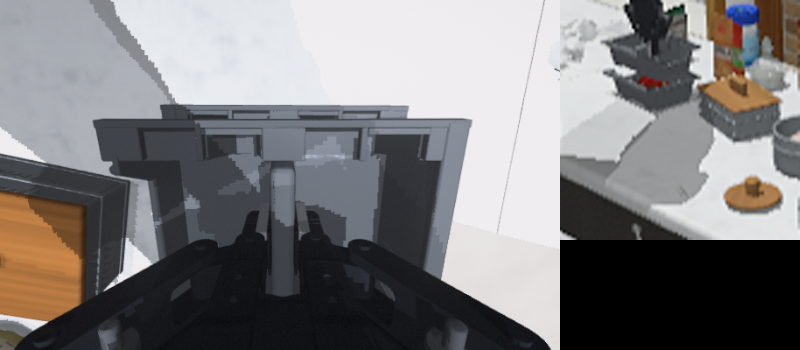

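The bin hovers parallel over the fruit bin, with the held rim from (95,122) to (470,120) and the fruit-bin rim behind it from (162,107) to (407,107). The oblong lid looks level on its dish. I'll check how far the two rims are offset.

Run:
```python
from m import *
c,im=load('wG')
for z,pts in((.1124,[(95,120),(470,120)]),(.05,[(162,105.5),(407,105.5)])):
    P=plane(c,np.array(pts)/.875,z); print(np.round(P[:,:2],4).tolist(),P.mean(0)[:2],np.linalg.norm(P[0]-P[1]))
g=cv2.cvtColor(im,cv2.COLOR_BGR2GRAY)
for u in(250,320,400): print(u,g[112:145,u].tolist())
```

```text
[[0.5316, 0.2711], [0.5389, 0.4292]] [0.53521962 0.35013337] 0.158244966193263
[[0.5286, 0.2728], [0.5359, 0.4304]] [0.5322286  0.35162923] 0.15774455075154922
250 [235, 236, 235, 235, 235, 235, 236, 210, 100, 121, 122, 122, 120, 106, 86, 123, 122, 122, 113, 74, 44, 46, 46, 53, 64, 90, 120, 119, 119, 119, 120, 121, 118]
320 [233, 234, 234, 234, 234, 233, 234, 218, 116, 124, 124, 125, 125, 121, 115, 132, 131, 131, 132, 131, 129, 131, 129, 117, 69, 92, 121, 122, 121, 121, 121, 121, 118]
400 [239, 239, 238, 239, 239, 239, 239, 230, 184, 134, 146, 146, 144, 139, 112, 69, 77, 88, 127, 147, 132, 130, 130, 117, 72, 95, 123, 122, 121, 122, 121, 119, 117]
```

Run:
```python
from h import *
inc([(.5902,.3493,.084,3.0966),(.5902,.3493,.068,3.0966)])
```

```text
[0.009, 0.004, -0.001, 0.0, 0.001, 0.0]
[0.009, 0.004, 0.053, 0.0, 0.001, 0.0]
```

>>> step_arm(
  increments=[
    [[0.009, 0.004, 0, 0, 0, 0], [0.009, 0.004, 0, 0, 0, 0], [0.009, 0.004, 0.02, 0, 0, 0], [0.009, 0.004, 0.04, 0, 0, 0], [0.009, 0.004, 0.053, 0, 0, 0], [0.009, 0.004, 0.056, 0, 0, 0], [0.009, 0.004, 0.056, 0, 0, 0]],
  ],
)

```text
t: 19.3
eef_pos: [0.5898, 0.3491, 0.0668]
eef_rot: [-3.142, 0.0, 3.098]
contact_force: [-5.3, -2.8, 8.6]
gripper_width: 0.0109
finger_force: 60.7
```

>>> step_arm(
  increments=[
    [[0, 0, 0, 0, 0, 0], [0, 0, 0, 0, 0, 0], [0, 0, 0, 0, 0, 0], [0, 0, 0, 0, 0, 0]],
  ],
  fingers=0,
)

```text
t: 19.8
eef_pos: [0.5898, 0.3492, 0.0659]
eef_rot: [-3.142, -0.0, 3.098]
contact_force: [-0.3, 1.0, 0.3]
gripper_width: 0.0428
finger_force: 0.0
```

>>> step_arm(
  increments=[
    [[0, 0, -0.1, 0, 0, 0], [0, 0, -0.3, 0, 0, 0], [0, 0, -0.5, 0, 0, 0], [0, 0, -0.6, 0, 0, 0.9], [0, 0, -0.6, 0, 0, 0.9], [0, 0, -0.6, 0, 0, 0.9], [0, 0, -0.6, 0, 0, 0.9], [0, 0, -0.6, 0, 0, 0.9], [0, 0, -0.6, 0, 0, 0.9], [0, 0, -0.6, 0, 0, 0.9], [0, 0, -0.6, 0, 0, 0.9], [0, 0, -0.6, 0, 0, 0.9]],
  ],
)

```text
t: 21.3
eef_pos: [0.5898, 0.3492, 0.2459]
eef_rot: [-3.142, -0.0, 1.751]
contact_force: [-0.5, 0.4, -0.2]
gripper_width: 0.0427
finger_force: 0.0
```

Run:
```python
from h import *
s=get_state();print(s['eef_pos'],s['eef_rot'],s['gripper_width'],s['joints'])
inc([(.419,.08,.22,.4)])
```

```text
[0.58981436 0.34915435 0.2459465 ] [-3.14155685e+00 -2.25169992e-05  1.75093526e+00] 0.04266040939746749 [4.81061177e-01 6.07218899e-01 1.04875517e+00 3.22349208e-05
 1.48564611e+00 3.00919498e-01]
[-0.781, -0.721, 0.086, -0.0, 0.0, 0.901]
```

>>> step_arm(
  increments=[
    [[-0.781, -0.721, 0.086, 0, 0, 0.9], [-0.781, -0.721, 0.086, 0, 0, 0.9], [-0.781, -0.721, 0.086, 0, 0, 0.9], [-0.781, -0.721, 0.086, 0, 0, 0.9], [-0.781, -0.721, 0.086, 0, 0, 0.9], [-0.781, -0.721, 0.086, 0, 0, 0.9], [-0.781, -0.721, 0.086, 0, 0, 0.9], [-0.781, -0.721, 0.086, 0, 0, 0.9], [-0.781, -0.721, 0.086, 0, 0, 0.9]],
  ],
  fingers=0.4,
)

```text
t: 22.42
eef_pos: [0.4182, 0.0805, 0.2202]
eef_rot: [3.142, -0.0, 0.402]
contact_force: [0.4, -0.0, -0.0]
gripper_width: 0.0598
finger_force: 0.0
```

Run:
```python
from h import *
s=get_state();print(s['eef_pos'],s['eef_rot'])
inc([(.4193,-.1248,.12,.4),(.4193,-.1248,.018,.4)])
inc([(.4193,-.1248,.16,.4),(.428,-.2843,.16,.4),(.428,-.2843,.073,.4)],(.4193,-.1248,.018,.4))
```

```text
[0.41819514 0.08053367 0.22021158] [ 3.14156074e+00 -5.39167255e-05  4.02476362e-01]
[-0.265, 0.631, 0.334, 0.0, -0.0, 0.002]
[-0.265, 0.631, 0.674, 0.0, -0.0, 0.002]
[0.0, 0.0, -0.473, 0.0, 0.0, 0.0]
[-0.18, 0.501, -0.473, 0.0, 0.0, 0.0]
[-0.18, 0.501, -0.183, 0.0, 0.0, 0.0]
```

>>> step_arm(
  increments=[
    [[-0.265, 0.631, 0.3, 0, 0, 0], [-0.265, 0.631, 0.3, 0, 0, 0], [-0.265, 0.631, 0.33, 0, 0, 0], [-0.265, 0.631, 0.334, 0, 0, 0], [-0.265, 0.631, 0.334, 0, 0, 0], [-0.265, 0.631, 0.45, 0, 0, 0], [-0.265, 0.631, 0.57, 0, 0, 0], [-0.265, 0.631, 0.65, 0, 0, 0], [-0.265, 0.631, 0.672, 0, 0, 0], [-0.265, 0.631, 0.672, 0, 0, 0]],
  ],
)

```text
t: 23.68
eef_pos: [0.4186, -0.1246, 0.0191]
eef_rot: [3.141, -0.0, 0.4]
contact_force: [0.3, -0.3, -0.3]
gripper_width: 0.0601
finger_force: 0.0
```

>>> step_arm(
  increments=[
    [[0, 0, 0, 0, 0, 0], [0, 0, 0, 0, 0, 0], [0, 0, 0, 0, 0, 0], [0, 0, 0, 0, 0, 0], [0, 0, 0, 0, 0, 0]],
  ],
  fingers=-1,
)

```text
t: 24.3
eef_pos: [0.4187, -0.125, 0.0196]
eef_rot: [3.141, -0.001, 0.398]
contact_force: [-3.1, 1.8, 10.6]
gripper_width: 0.0235
finger_force: 58.3
```

>>> step_arm(
  increments=[
    [[0, 0, -0.05, 0, 0, 0], [0, 0, -0.2, 0, 0, 0], [0, 0, -0.4, 0, 0, 0], [-0.18, 0.501, -0.473, 0, 0, 0], [-0.18, 0.501, -0.473, 0, 0, 0], [-0.18, 0.501, -0.473, 0, 0, 0], [-0.18, 0.501, -0.473, 0, 0, 0], [-0.18, 0.501, -0.473, 0, 0, 0]],
  ],
)

```text
t: 25.3
eef_pos: [0.4264, -0.2839, 0.1609]
eef_rot: [-3.141, -0.0, 0.398]
contact_force: [0.2, 0.2, -1.7]
gripper_width: 0.0235
finger_force: 59.3
```

Run:
```python
from h import *
s=get_state();print(s['eef_pos'],s['eef_rot'])
inc([(.4278,-.2844,.09,.4),(.4278,-.2844,.073,.4)])
```

```text
[ 0.42641858 -0.28391025  0.1608685 ] [-3.14143533e+00 -5.63564313e-06  3.97731210e-01]
[0.004, 0.003, 0.236, -0.0, -0.0, -0.002]
[0.004, 0.003, 0.293, -0.0, -0.0, -0.002]
```

>>> step_arm(
  increments=[
    [[0.004, 0.003, 0.1, 0, 0, 0], [0.004, 0.003, 0.2, 0, 0, 0], [0.004, 0.003, 0.236, 0, 0, 0], [0.004, 0.003, 0.27, 0, 0, 0], [0.004, 0.003, 0.293, 0, 0, 0], [0.004, 0.003, 0.295, 0, 0, 0], [0.004, 0.003, 0.295, 0, 0, 0]],
  ],
)

```text
t: 26.18
eef_pos: [0.4283, -0.2849, 0.0724]
eef_rot: [3.141, -0.0, 0.398]
contact_force: [-0.1, 0.8, -1.4]
gripper_width: 0.0234
finger_force: 59.3
```

Plug in the mouth, no contact yet. I'll ease down and release.

>>> step_arm(
  increments=[
    [[0, 0, 0.003, 0, 0, 0], [0, 0, 0.003, 0, 0, 0]],
  ],
)

```text
t: 26.42
eef_pos: [0.4283, -0.2849, 0.0716]
eef_rot: [3.141, -0.0, 0.398]
contact_force: [-1.4, 2.3, 5.1]
gripper_width: 0.023
finger_force: 59.8
```

>>> step_arm(
  increments=[
    [[0, 0, 0, 0, 0, 0], [0, 0, 0, 0, 0, 0], [0, 0, 0, 0, 0, 0], [0, 0, 0, 0, 0, 0]],
  ],
  fingers=0.4,
)

```text
t: 26.92
eef_pos: [0.4281, -0.2847, 0.071]
eef_rot: [-3.142, 0.0, 0.398]
contact_force: [-0.4, -0.1, -0.5]
gripper_width: 0.0602
finger_force: 0.0
```

Run:
```python
from h import *
s=get_state();print(s['eef_pos'],s['eef_rot'])
g=[(.428,-.2848,.2,.4),(.5785,-.306,.2,.4),(.5785,-.306,.1,.4),(.5785,-.306,.0185,.4)]
inc(g)
inc([(.5785,-.306,.19,.4),(.5763,-.0958,.19,.4)],(.5785,-.306,.0185,.4))
```

```text
[ 0.4280741  -0.28474024  0.07103661] [-3.14153303e+00  5.61665766e-05  3.97805509e-01]
[-0.0, 0.0, -0.43, -0.0, 0.0, -0.001]
[0.435, 0.26, -0.43, -0.0, 0.0, -0.001]
[0.435, 0.26, -0.097, -0.0, 0.0, -0.001]
[0.435, 0.26, 0.175, -0.0, 0.0, -0.001]
[0.0, 0.0, -0.572, 0.0, 0.0, 0.0]
[0.266, -0.648, -0.572, 0.0, 0.0, 0.0]
```

>>> step_arm(
  increments=[
    [[0, 0, -0.15, 0, 0, 0], [0, 0, -0.35, 0, 0, 0], [0.2, 0.12, -0.43, 0, 0, 0], [0.435, 0.26, -0.43, 0, 0, 0], [0.435, 0.26, -0.43, 0, 0, 0], [0.435, 0.26, -0.25, 0, 0, 0], [0.435, 0.26, -0.097, 0, 0, 0], [0.435, 0.26, 0.04, 0, 0, 0], [0.435, 0.26, 0.14, 0, 0, 0], [0.435, 0.26, 0.173, 0, 0, 0], [0.435, 0.26, 0.173, 0, 0, 0]],
  ],
)

```text
t: 28.3
eef_pos: [0.5787, -0.3061, 0.0194]
eef_rot: [-3.141, 0.0, 0.398]
contact_force: [-0.4, 0.4, -0.1]
gripper_width: 0.06
finger_force: 0.0
```

>>> step_arm(
  increments=[
    [[0, 0, 0, 0, 0, 0], [0, 0, 0, 0, 0, 0], [0, 0, 0, 0, 0, 0], [0, 0, 0, 0, 0, 0], [0, 0, 0, 0, 0, 0]],
  ],
  fingers=-1,
)

```text
t: 28.92
eef_pos: [0.5792, -0.3065, 0.0208]
eef_rot: [3.14, -0.001, 0.398]
contact_force: [-0.4, 1.6, 5.8]
gripper_width: 0.0235
finger_force: 58.8
```

>>> step_arm(
  increments=[
    [[0, 0, -0.05, 0, 0, 0], [0, 0, -0.2, 0, 0, 0], [0, 0, -0.4, 0, 0, 0], [0.05, -0.1, -0.572, 0, 0, 0], [0.266, -0.648, -0.572, 0, 0, 0], [0.266, -0.648, -0.572, 0, 0, 0], [0.266, -0.648, -0.572, 0, 0, 0], [0.266, -0.648, -0.572, 0, 0, 0], [0.266, -0.648, -0.572, 0, 0, 0]],
  ],
)

```text
t: 30.05
eef_pos: [0.577, -0.0963, 0.1917]
eef_rot: [3.141, -0.001, 0.398]
contact_force: [-0.2, -0.2, -2.2]
gripper_width: 0.0236
finger_force: 59.3
```

Run:
```python
from h import *
s=get_state();print(s['eef_pos'],s['eef_rot'])
inc([(.5763,-.0958,.11,.4),(.5763,-.0958,.085,.4)])
```

```text
[ 0.57697236 -0.09632131  0.19165589] [ 3.14079564e+00 -7.34220925e-04  3.97991427e-01]
[-0.002, -0.003, 0.272, 0.001, -0.0, -0.001]
[-0.002, -0.003, 0.356, 0.001, -0.0, -0.001]
```

>>> step_arm(
  increments=[
    [[-0.002, -0.003, 0.12, 0, 0, 0], [-0.002, -0.003, 0.23, 0, 0, 0], [-0.002, -0.003, 0.28, 0, 0, 0], [-0.002, -0.003, 0.32, 0, 0, 0], [-0.002, -0.003, 0.35, 0, 0, 0], [-0.002, -0.003, 0.356, 0, 0, 0], [-0.002, -0.003, 0.356, 0, 0, 0]],
  ],
)

```text
t: 30.92
eef_pos: [0.5763, -0.0956, 0.0848]
eef_rot: [3.141, -0.001, 0.398]
contact_force: [-1.9, -1.2, 2.1]
gripper_width: 0.0235
finger_force: 59.7
```

>>> step_arm(
  increments=[
    [[0, 0, 0.003, 0, 0, 0], [0, 0, 0.003, 0, 0, 0]],
  ],
)

```text
t: 31.18
eef_pos: [0.5764, -0.0956, 0.0847]
eef_rot: [3.14, -0.001, 0.398]
contact_force: [-7.6, -0.7, 13.3]
gripper_width: 0.0234
finger_force: 60.7
```

Seated (contact at 84.7 mm). I'll release, retreat and check.

>>> step_arm(
  increments=[
    [[0, 0, 0, 0, 0, 0], [0, 0, 0, 0, 0, 0], [0, 0, 0, 0, 0, 0], [0, 0, 0, 0, 0, 0]],
  ],
  fingers=0.4,
)

```text
t: 31.68
eef_pos: [0.576, -0.0953, 0.083]
eef_rot: [-3.142, 0.0, 0.398]
contact_force: [-0.5, 0.2, -0.8]
gripper_width: 0.0599
finger_force: 0.0
```

Run:
```python
from h import *
inc([(.5763,-.0958,.2,.4),(.5,.04,.3,.0)])
```

```text
[0.0, 0.002, -0.39, -0.0, 0.0, -0.001]
[-0.059, -0.514, -0.723, -0.0, 0.0, 0.265]
```

>>> step_arm(
  increments=[
    [[0, 0, -0.15, 0, 0, 0], [0, 0, -0.4, 0, 0, 0], [-0.059, -0.514, -0.723, 0, 0, 0.265], [-0.059, -0.514, -0.723, 0, 0, 0.265], [-0.059, -0.514, -0.723, 0, 0, 0.265], [-0.059, -0.514, -0.723, 0, 0, 0.265], [-0.059, -0.514, -0.723, 0, 0, 0.265], [-0.059, -0.514, -0.723, 0, 0, 0.265]],
  ],
)

```text
t: 32.67
eef_pos: [0.5001, 0.0391, 0.2987]
eef_rot: [3.142, 0.002, -0.001]
contact_force: [1.1, -0.2, -0.6]
gripper_width: 0.0598
finger_force: 0.0
```

Run:
```python
from h import *
_,a=shot('wrist','f1');_,s=shot('scene','f2')
o=np.zeros((600,800,3),np.uint8);o[:300,:480]=cv2.resize(a,(480,300))
o[300:600,:800]=cv2.resize(s[150:262,180:460],(800,320),interpolation=cv2.INTER_CUBIC)[:300]
cv2.imwrite('pics/fin.png',o)
```

```text
(no output)
```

View pics/fin.png

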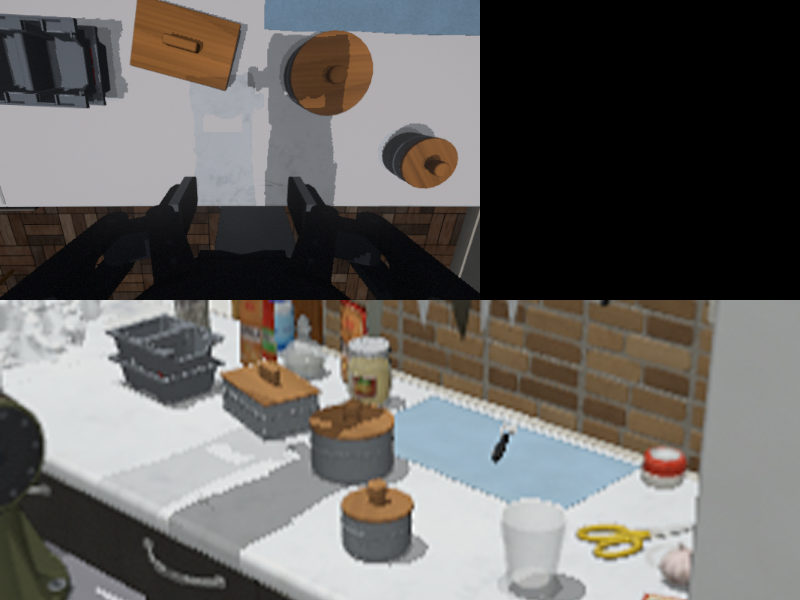

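>>> step_arm(
  increments=[
    [[0, -0.8, 0, 0, 0, 0], [0, -0.8, 0, 0, 0, 0], [0, -0.8, 0, 0, 0, 0], [0, -0.8, 0, 0, 0, 0], [0, -0.8, 0, 0, 0, 0], [0, -0.8, 0, 0, 0, 0], [0, -0.8, 0, 0, 0, 0]],
  ],
)

```text
t: 33.65
eef_pos: [0.5002, 0.2787, 0.2999]
eef_rot: [3.141, 0.0, -0.001]
contact_force: [0.1, -0.3, 0.7]
gripper_width: 0.0599
finger_force: 0.0
```

Run:
```python
from h import *
_,a=shot('wrist','f3');cv2.imwrite('pics/f3c.png',cv2.resize(a[:300],(800,375)))
```

```text
(no output)
```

View pics/f3c.png

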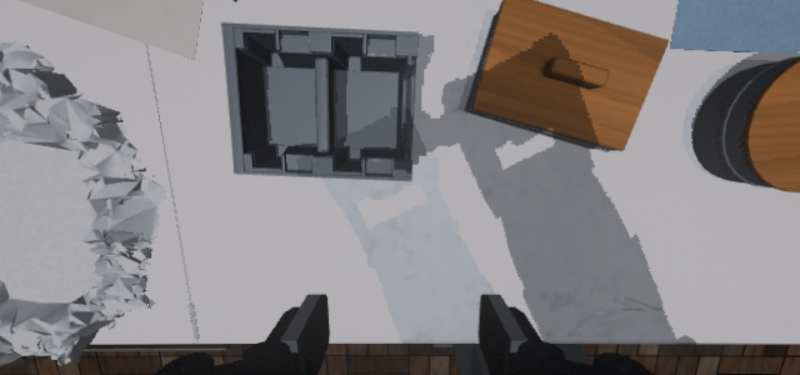

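The final views show all three lids level on their containers and the bin stacked, with its corners at (222,23), (419,32), (411,181) and (235,173). A numeric check follows.

Run:
```python
from m import *
V['f1']=load('f1');V['f3']=load('f3')
P=plane(V['f3'][0],np.array([(222,23),(419,32),(411,181),(235,173)])/1.25,.095)[:,:2]*1e3
print('bin',P.mean(0),np.linalg.norm(np.roll(P,-1,0)-P,axis=1),'target 592 347.5; pix TR-BR for z')
for nm,n,uv,z,r in(('large','f1',(420,110),.079,(.055,.066)),('small','f1',(560,230),.067,(.042,.05))):
    print(nm,circ(plane(V[n][0],blob(n,uv),z)[:,:2],*r))
obs=[]
for n,uv in(('f1',(210,40)),('f3',(420,90))):
    c=blob(n,uv);Q=plane(V[n][0],c,.063)[:,:2];print('oblong',n,cv2.minAreaRect((Q*1e3).astype(np.float32)))
```

```text
bin [592.40896885 347.59902755] [159.8522323  121.10926308 158.55538547 120.11857315] target 592 347.5; pix TR-BR for z
large (array([ 0.57680414, -0.0960716 ]), np.float64(0.06043471123825714), np.int64(312))
small (array([ 0.42896902, -0.28448213]), np.float64(0.04567730986666274), np.int64(195))
oblong f1 ((621.2836303710938, 126.46051025390625), (152.50611877441406, 100.15299224853516), 75.16128540039062)
oblong f3 ((620.7581787109375, 128.01315307617188), (154.03305053710938, 99.97785949707031), 74.53862762451172)
```

Everything is within 1–2 mm at the seated heights, so I'm handing in.

```bash
python3 -c "
from cell import *
print(hand_in())"
```

```text
the job is handed in; nothing more can be done
None
```

The job is handed in: by my final camera check all three lids are seated and the divided bin is stacked on the tomato bin turned end for end, each within about 2 mm of target; the glass and mustard jar were not touched, and the hand-in returned no verdict.

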